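# Reset a row of sale lots on the new rack in reverse order

## Robot

A 6-joint arm with a two-finger parallel gripper is mounted at the origin on a cart in front of the work surface, level with it; the furniture and walls round the work are solid. World frame = base frame: x ahead of the robot, y to its left, z up, the work surface at z = 0. Lengths are in m, angles in rad, forces in N, time in s.
With the tool pointing down it reaches from about 0.3 to 0.775 m from the base axis. Payload 14.6 kg.
Tool frame: the origin (TCP) lies at the very end of the fingers, on their centre line; the grasp point (between the pads) lies 19 mm behind it (ctrl.grasp_offset is the distance from the TCP to the grasp point, in m); z points along the fingers, y is the line along which they close (so a half turn about z gives the same grasp; the last joint's range is limited). The gripper opens to 94 mm and grips with 3 to 60 N. Pads are 16 mm wide; open, the fingers measure 119 mm over their backs; the gripper's body (75 mm by 177 mm) begins 78 mm behind the grasp point.
Start: joints at [-1.307, 0.3, 1.521, -0, 1.321, -0.067], TCP at [0.179, -0.52, 0.205] pointing down, gripper open.
Joint ranges: [-3.03, 3.03], [-0.79, 2.21], [0.23, 2.52], [-1.04, 4.18], [0, 3.07], [-2.55, 2.55]. Speed limits (rad/s): [2.22, 2.22, 2.57, 3.14, 3.14, 3.14].

## Interface

Orientations are given as [roll, pitch, yaw] about the fixed x, y, z axes, in that order (R = Rz(yaw) Ry(pitch) Rx(roll)).
In Python, from station import ctrl gives the robot as it stands.
- The arm moves only by the tool step_arm, never from a script. Its argument "plan" is a list that holds one entry, the list of rows, each a list of 6 numbers: the shift along the tool's x, y, z in units of 30 mm (1.0 is 30 mm), then the turn, a rotation vector about the tool's x, y, z in units of 6 degrees (1.0 is 6 degrees). In form: [[[dx, dy, dz, wx, wy, wz], ...]]. A call has 1 to 8 rows; each row is the pose to reach, as a shift and turn from the pose commanded when the call began, along the tool's axes at that moment; what a row does not reach only later rows make up. A row lasts 1/12 s, in which the tool goes at most 41.7 mm and 7.16 degrees, less where a joint would pass 70% of its speed; a pose out of reach is approached as far as the arm can. A call with a gripper value outside its range is refused whole. "grip" is the opening, from 0 (shut) to 1 (fully open), set as the call begins (left out, the last holds). The fingers move at their own pace and stop on an object; "squeeze" is the grip in N (left out, the last holds). Time passes only in rows, so rows that repeat a pose let the fingers close. It gives the time, the measured TCP pose, the force, the opening and the grip force at its end, in the units of the state.
- ctrl.get_obs(): the state, without advancing time (a new reading comes with each control period).
- ctrl.camera(name): name is "scene" or "top" or "wrist"; returns the picture (480x640x3 uint8, red, green, blue); there is no depth.
- ctrl.camera_model(name): a dict with "intrinsics" (3x3 intrinsics, pixels), "R" (3x3) and "t" (3): a world point X has camera coordinates R X + t; the wrist camera has in their place "tool_from_camera" (4x4, takes a point from camera to tool coordinates, whose origin is the TCP and whose axes are the flange's). Camera axes: x right, y down, z forward; pixel columns grow to the right and rows downward; lengths in m; the calibration is good to about 2 mm. A picture is of the moment at which its call begins: read the wrist's pose just before it. camera_model takes no time and is no camera call.
- ctrl.hand_in(): hands the job in; it is judged then, once.
Trained networks look in the newest picture that a camera, given by its name, has taken for a name from the list of things; names that differ only in an ending like _2 or _b are one class to them, and where a whole thing is asked for, a point or a joint stands for the part that bears it (a point fixed in the world has none). Each returns a list of dicts, best first, with "confidence" (0 to 1); they miss things now and then, are a little off and sometimes report something else, mostly with a low value. They report only what shows in the picture. A call takes as long as a camera call.
- ctrl.masks_of(query, camera): "pixels" (480x640 bool, what is visible of it) and "at" ([column, row] in pixels, amid what is visible of it).
- ctrl.place_of(query, camera): "at" ([column, row] in pixels: a listed point, or the origin of a listed thing).
The state is a dict: "time_s": time; "qpos": joint angles; "joint_vel": joint speeds; "tau": joint torques, N m; "ee_pos": TCP position; "eef_rot": TCP orientation; "force": force on the tool from outside, world axes, zero at the start; "moment": the same for the moment, N m; "grip_width": finger opening in m; "grip_force": force on a finger pad.
Only numpy, scipy, OpenCV 4.12 (cv2) and the standard library are available. Lean on these libraries where they do the work, as an engineer would, in place of code of your own. Each camera call takes 0.05 s, during which the arm holds its last target. There are 200 camera calls.

## Task

Move the four small lots (red cotton reel, blue cotton reel, ink bottle, iron weight) from the pale wooden rack to the green rack, in reverse order: what now stands nearest the yellow end of the pale rack goes to the place farthest from the yellow end of the green rack, and so on down the row. Keep each upright all the way, stand one in the middle of each of the four places, and let go.

Things in the scene. Friction and masses are not known exactly. Their poses are not given: they have to be found in the camera images.
- old_rack: the old rack: pale wood, holds the lots at the start; 25 mm wide ledge, 12 mm high, along its -x side. Fixed board 80 (x) x 304 (y) mm, flat top 20 mm above the table; end pieces 10 mm thick, 45 mm high, the +y one yellow. Brass lines part it into four places, centres at x = 0, y = -102, -34, +34, +102 mm. Origin: on the table under the board's centre; z up, y along the row to the yellow end
- new_rack: the new rack: painted green, empty at the start. Fixed board 80 (x) x 304 (y) mm, flat top 20 mm above the table; end pieces 10 mm thick, 45 mm high, the +y one yellow. Brass lines part it into four places, centres at x = 0, y = -102, -34, +34, +102 mm. Origin: on the table under the board's centre; z up, y along the row to the yellow end
- red_reel: wooden cotton reel wound with red cotton, 31 mm across, 42 mm tall, standing; about 28 mm across between its flanges, which are 10 mm thick; 20 g. Origin: centre of its underside, z up; turned any way
- blue_reel: the same kind of reel wound with blue cotton, 31 mm across, 42 mm tall, 20 g. Origin: centre of its underside, z up; turned any way
- bottle: square pale glass ink bottle with a black cap, closed: body 44 x 44 mm and 40 mm tall, cap 29 mm across up to 63 mm; 130 g. Its flats face along its x and y, within 0.15 rad of the rack's axes. Origin: centre of its underside, z up
- weight: dark iron scale weight, round, 60 mm across and 21 mm tall, above it a neck 20 mm across and a knob 24 mm across from 29 to 44 mm above its underside; 0.42 kg; lift it by the knob. Origin: centre of its underside, z up; turned any way
- card_red_reel: red lot card, 19 x 40 x 2 mm, fixed flat on the old rack's ledge in front of (on the -x side of) the place where the red reel starts; it stays there as the record of that place. Origin: centre of its underside; axes as the rack's
- card_blue_reel: blue lot card, 19 x 40 x 2 mm, fixed flat on the old rack's ledge in front of (on the -x side of) the place where the blue reel starts; it stays there as the record of that place. Origin: centre of its underside; axes as the rack's
- card_bottle: white lot card, 19 x 40 x 2 mm, fixed flat on the old rack's ledge in front of (on the -x side of) the place where the ink bottle starts; it stays there as the record of that place. Origin: centre of its underside; axes as the rack's
- card_weight: black lot card, 19 x 40 x 2 mm, fixed flat on the old rack's ledge in front of (on the -x side of) the place where the iron weight starts; it stays there as the record of that place. Origin: centre of its underside; axes as the rack's

How it is judged:
By the outcome, as a careful person would: the job done as asked, in the order asked, and still so for the second after the job is handed in, with the robot touching nothing.
It also fails if it takes over 96 s, if anything falls off the work surface, if the arm or the gripper's body presses on something with over 40 N, if the wrist force passes 120 N, or if a joint passes its speed limit or range.

## Working session

There is one attempt and no reset: what is moved stays moved. The work goes in short steps, Python scripts to look and compute and a tool call to move; the robot and the scene stay as the last step left them, time stands still between calls to the robot, and variables do not carry over. Pictures are saved under pics/ and viewed, at most 15 in all, crops included, and the job is handed in when it is done.

Besides the shell and the picture viewer there is one more tool, called after ">>>" in YAML: its name, and indented under it one key for each argument. step_arm: Moves the arm, as the interface text tells. Its arguments: {"type":"object","properties":{"plan":{"type":"array","items":{"type":"array","items":{"type":"array","items":{"type":"number"}}}},"grip":{"type":"number"},"squeeze":{"type":"number"}},"required":["plan"]}

```bash
mkdir -p pics; ls; cat > h.py <<'E'
import numpy as np, cv2
from station import ctrl
def save(cam,name):
    im=ctrl.camera(cam); cv2.imwrite(f'pics/{name}.png',im[:,:,::-1]); return im
def ray(cam,px,T=None):
    m=ctrl.camera_model(cam); K=np.array(m['intrinsics'])
    d=np.linalg.inv(K)@[px[0],px[1],1]
    if 'R' in m:
        R=np.array(m['R']);t=np.array(m['t']); return -R.T@t, R.T@d
    A=T@np.array(m['tool_from_camera']); return A[:3,3],A[:3,:3]@d
def atz(cam,px,z,T=None):
    c,d=ray(cam,px,T); return c+d*(z-c[2])/d[2]
def tri(rays):
    A=np.zeros((3,3));b=np.zeros(3)
    for c,d in rays:
        d=d/np.linalg.norm(d);P=np.eye(3)-np.outer(d,d);A+=P;b+=P@c
    return np.linalg.solve(A,b)
def tool():
    from scipy.spatial.transform import Rotation as Ro
    o=ctrl.get_obs();T=np.eye(4);T[:3,:3]=Ro.from_euler('xyz',o['eef_rot']).as_matrix();T[:3,3]=o['ee_pos'];return T
def proj(cam,X):
    m=ctrl.camera_model(cam);p=np.array(m['intrinsics'])@(np.array(m['R'])@X+np.array(m['t']));return p[:2]/p[2]
E
python3 - <<'E'
from h import *
np.set_printoptions(precision=4,suppress=True)
o=ctrl.get_obs();print(o)
for c in ['scene','top']:
    save(c,c+'0'); m=ctrl.camera_model(c);print(c,-np.array(m['R']).T@m['t'],np.array(m['R'])[2])
    for q in ['old_rack','new_rack','red_reel','blue_reel','bottle','weight','card_red_reel','card_blue_reel','card_bottle','card_weight']:
        r=ctrl.place_of(q,c); print(q,[(np.round(a['at'],1),round(a['confidence'],2)) for a in r[:3]], [np.round(atz(c,a['at'],0.02 if 'rack' not in q else 0),3)[:2] for a in r[:2]])
E
```

```text
pics
{'time_s': 0.0, 'qpos': array([-1.3066,  0.3004,  1.5216, -0.    ,  1.3207, -0.0666]), 'joint_vel': array([-0.001 , -0.0011, -0.0004, -0.0015,  0.001 ,  0.0009]), 'tau': array([ -0.0006, -53.1806, -35.2738,   0.0708,   0.0244,  -0.0001]), 'ee_pos': array([ 0.1786, -0.5199,  0.2049]), 'eef_rot': array([-3.1405, -0.0001,  0.3308]), 'force': array([-1.23  , -0.0624, -0.4795]), 'moment': array([ 0.0073, -0.0654,  0.0197]), 'grip_force': 0.0, 'grip_width': 0.09398791971220292}
scene [0.2458 0.7064 0.6702] [ 0.3618 -0.579  -0.7307]
old_rack [(array([304.7, 227. ]), 0.88)] [array([0.625, 0.142])]
new_rack [(array([327.5, 305.4]), 0.64)] [array([0.506, 0.264])]
red_reel [(array([351.7, 199.1]), 0.56)] [array([0.582, 0.058])]
blue_reel [(array([251.5, 240.2]), 0.62), (array([350.7, 197.1]), 0.47)] [array([0.671, 0.229]), array([0.586, 0.055])]
bottle [(array([285.3, 225.2]), 0.7)] [array([0.643, 0.172])]
weight [] []
card_red_reel [(array([370.7, 212. ]), 0.54)] [array([0.538, 0.07 ])]
card_blue_reel [(array([268.6, 264. ]), 0.61)] [array([0.618, 0.256])]
card_bottle [(array([267.3, 261.
[... 171 characters left out ...]
955 0.9941] [ 0.1288  0.031  -0.9912]
old_rack [(array([378.8, 188. ]), 0.93)] [array([0.633, 0.133])]
new_rack [(array([304.8, 261.5]), 0.88)] [array([0.508, 0.257])]
red_reel [(array([435.2, 209.8]), 0.75)] [array([0.591, 0.042])]
blue_reel [(array([325.1, 162.3]), 0.94)] [array([0.672, 0.223])]
bottle [(array([359.7, 180.1]), 0.59)] [array([0.641, 0.166])]
weight [(array([395.8, 194.3]), 0.58)] [array([0.617, 0.107])]
card_red_reel [(array([423.3, 241.6]), 0.51)] [array([0.539, 0.063])]
card_blue_reel [(array([310.4, 192.8]), 0.59)] [array([0.62 , 0.247])]
card_bottle [(array([350.4, 212.4]), 0.57)] [array([0.587, 0.181])]
card_weight [(array([384.3, 220.1]), 0.7)] [array([0.574, 0.126])]
```

View pics/scene0.png

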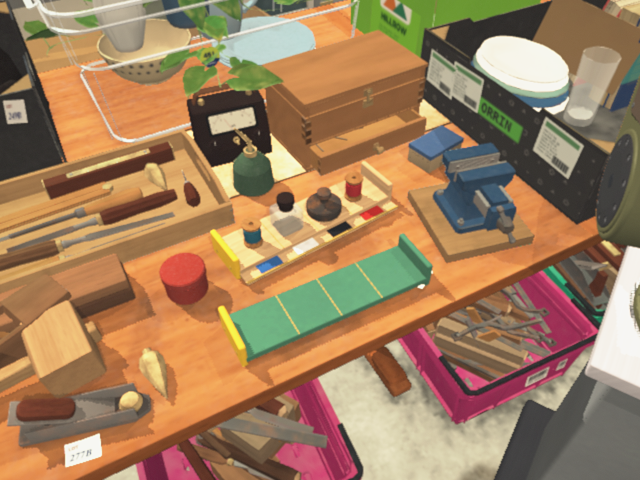

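View pics/top0.png

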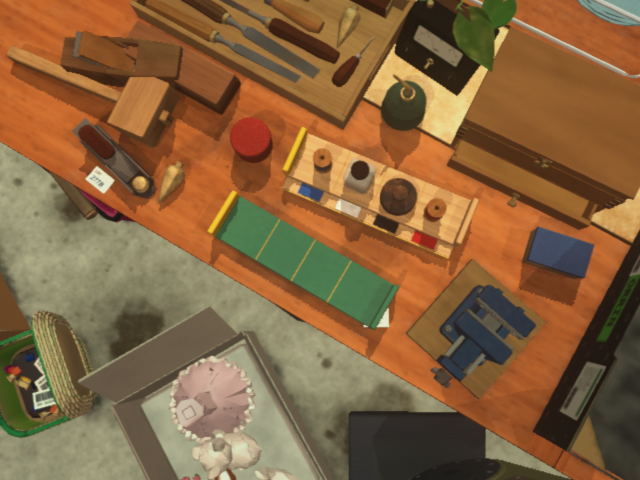

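The scene picture shows old rack row at about (250,232), (287,212), (323,205), (353,186) from the yellow end: blue, bottle, weight, red. The green rack is empty, in front of it. The top view agrees (blue 322,158; bottle 360,175; weight 398,195; red 436,209). A dark green vase (404,105) and a drawer (490,170) stand near the old rack.

```bash
python3 - <<'E'
from h import *
np.set_printoptions(precision=4,suppress=True)
print(np.array(ctrl.camera_model('wrist')['tool_from_camera']),ctrl.camera_model('wrist')['intrinsics'],ctrl.grasp_offset)
print('vase neck',tri([ray('top',(405,89)),ray('scene',(239,131))]))
print('vase shoulder-ish',tri([ray('top',(404,97)),ray('scene',(251,152))]))
print('drawer front corners',tri([ray('top',(590,215)),ray('scene',(424,134))]),tri([ray('top',(455,150)),ray('scene',(318,160))]))
print('red box',tri([ray('top',(250,137)),ray('scene',(184,270))]))
print('plant',[atz('top',p,.25) for p in [(465,50),(480,65)]])
im=cv2.imread('pics/top0.png');hsv=cv2.cvtColor(im,cv2.COLOR_BGR2HSV)
g=cv2.inRange(hsv,(60,80,40),(85,255,255));n,l,s,c=cv2.connectedComponentsWithStats(g)
k=1+np.argmax(s[1:,4]);print(s[k],c[k]);cs,_=cv2.findContours((l==k).astype(np.uint8),0,1)
b=cv2.boxPoints(cv2.minAreaRect(np.vstack(cs)));print(b);print([atz('top',p,.02) for p in b])
y=cv2.inRange(hsv,(22,170,120),(32,255,255));n,l,s,c=cv2.connectedComponentsWithStats(y)
for i in range(1,n):
    if s[i,4]>60: print(s[i],c[i],atz('top',c[i],.045))
E
```

```text
[[-0.     -0.9687 -0.2482  0.0722]
 [ 1.     -0.0002  0.0007  0.0006]
 [-0.0008 -0.2482  0.9687 -0.1782]
 [ 0.      0.      0.      1.    ]] [[348.0139   0.     318.3709]
 [  0.     348.0139 243.9107]
 [  0.       0.       1.    ]] 0.0188
vase neck [0.7673 0.1034 0.1171]
vase shoulder-ish [0.7631 0.0965 0.0737]
drawer front corners [ 0.5792 -0.2234 -0.0123] [0.6853 0.0085 0.0306]
red box [0.7083 0.3458 0.0399]
plant [array([0.7577, 0.0361, 0.25  ]), array([0.7371, 0.0174, 0.25  ])]
[ 329  263   56   60 1783] [356.4593 292.8284]
[[328.5337 302.228 ]
 [351.9637 262.0622]
 [391.0104 284.8394]
 [367.5803 325.0052]]
[array([0.4398, 0.2169, 0.02  ]), array([0.505, 0.179, 0.02 ]), array([0.4681, 0.116 , 0.02  ]), array([0.4035, 0.1541, 0.02  ])]
[284 127  21  43 178] [294.1236 148.073 ] [0.6892 0.2733 0.045 ]
[208 191  28  41 179] [221.5587 211.2458] [0.5847 0.3896 0.045 ]
```

>>> step_arm:
  plan:
    - [[18.9,-17.1,-1.5,0,0,-7.9],[18.9,-17.1,-1.5,0,0,-7.9],[18.9,-17.1,-1.5,0,0,-7.9],[18.9,-17.1,-1.5,0,0,-7.9],[18.9,-17.1,-1.5,0,0,-7.9],[18.9,-17.1,-1.5,0,0,-7.9],[18.9,-17.1,-1.5,0,0,-7.9],[18.9,-17.1,-1.5,0,0,-7.9]]

```text
time_s: 1.77
ee_pos: [0.3399, -0.227, 0.2254]
eef_rot: [3.141, 0.0, 1.163]
force: [1.0, -1.0, -0.6]
grip_width: 0.0941
grip_force: 0.0
```

```bash
cat >> h.py <<'E'
def go(p,yaw=None):
    "units for step_arm from the measured pose to TCP p pointing down with yaw"
    from scipy.spatial.transform import Rotation as Ro
    T=tool();R=Ro.from_matrix(T[:3,:3]);d=R.inv().apply(np.array(p)-T[:3,3])/.03
    if yaw is None: w=np.zeros(3)
    else: w=np.degrees((R.inv()*Ro.from_euler('xyz',[np.pi,0,yaw])).as_rotvec())/6
    o=ctrl.get_obs();print('t',round(o['time_s'],2),'at',np.round(T[:3,3],4),np.round(o['eef_rot'],4),'F',np.round(o['force'],1),'w',round(o['grip_width'],4),'gf',round(o['grip_force'],1))
    print('-> ',np.round(d,2),np.round(w,2),'rows>=',round(np.linalg.norm(d)*30/41.7,1)); return d,w
E
python3 -c "
from h import *
go([.55,.15,.25],1.155)"
```

```text
t 1.77 at [ 0.3399 -0.227   0.2254] [3.1409e+00 2.0000e-04 1.1631e+00] F [ 1.  -1.  -0.6] w 0.0941 gf 0.0
->  [14.31  1.45 -0.82] [0.01 0.   0.08] rows>= 10.4
```

>>> step_arm:
  plan:
    - [[14.3,1.4,-0.8,0,0,0],[14.3,1.4,-0.8,0,0,0],[14.3,1.4,-0.8,0,0,0],[14.3,1.4,-0.8,0,0,0],[14.3,1.4,-0.8,0,0,0],[14.3,1.4,-0.8,0,0,0],[10.5,1.05,-0.8,0,0,0],[10.5,1.05,-0.8,0,0,0]]

```text
time_s: 2.43
ee_pos: [0.4957, 0.0503, 0.2494]
eef_rot: [3.141, -0.001, 1.16]
force: [1.2, -0.8, -0.2]
grip_width: 0.0937
grip_force: 0.0
```

>>> step_arm:
  plan:
    - [[0,0,0,0,0,0],[0,0,0,0,0,0]]

```text
time_s: 2.6
ee_pos: [0.4948, 0.0479, 0.2487]
eef_rot: [-3.141, 0.0, 1.16]
force: [-0.3, -0.3, -0.8]
grip_width: 0.0942
grip_force: 0.0
```

```bash
cat > look.py <<'E'
from h import *
import sys,pickle
T=tool();save('wrist',sys.argv[1]);r={}
for q in ['old_rack','new_rack','red_reel','blue_reel','bottle','weight','card_red_reel','card_blue_reel','card_bottle','card_weight']:
    a=ctrl.place_of(q,'wrist');r[q]=a
    print(q,[(np.round(x['at'],1),round(x['confidence'],2)) for x in a[:2]],[np.round(atz('wrist',x['at'],0 if 'new' in q or 'old' in q else .012 if 'card' in q else .02,T)[:2],4) for x in a[:2]])
pickle.dump((T,r),open(sys.argv[1]+'.pkl','wb'))
E
python3 -c "
from h import *
go([.55,.05,.25],1.155)"; python3 look.py w1
```

```text
t 2.6 at [0.4948 0.0479 0.2487] [-3.1411e+00  3.0000e-04  1.1603e+00] F [-0.3 -0.3 -0.8] w 0.0942 gf 0.0
->  [ 0.8   1.66 -0.04] [-0.    0.    0.05] rows>= 1.3
old_rack [(array([395. , 100.6]), 0.67)] [array([0.6283, 0.1332])]
new_rack [(array([250.2,  37.7]), 0.97)] [array([0.5049, 0.2573])]
red_reel [(array([387.9, 189.3]), 0.69), (array([401.6,  56.6]), 0.47)] [array([0.5824, 0.0453]), array([0.645 , 0.1703])]
blue_reel [] []
bottle [(array([401.4,  60. ]), 0.68)] [array([0.6437, 0.1673])]
weight [(array([394.6, 126.4]), 0.66)] [array([0.6137, 0.1073])]
card_red_reel [] []
card_blue_reel [] []
card_bottle [(array([355.6,  64.7]), 0.91)] [array([0.5988, 0.1839])]
card_weight [(array([352.2, 128.2]), 0.73), (array([350.5, 193. ]), 0.72)] [array([0.5707, 0.1245]), array([0.5413, 0.0576])]
```

View pics/w1.png

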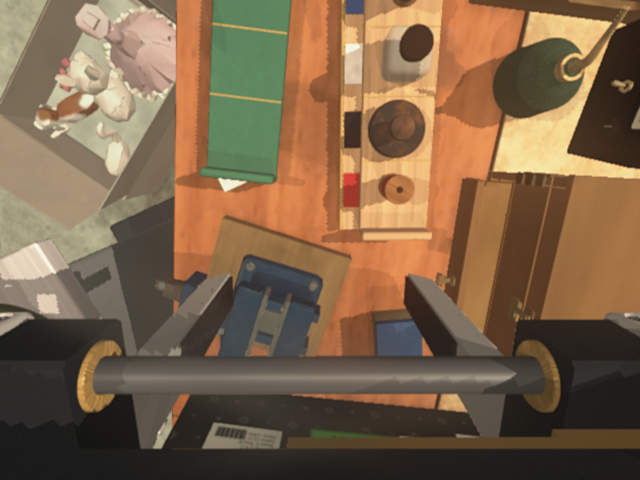

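The wrist picture shows the green rack at columns 200-290, the old rack at 340-435 with red reel (398,188), weight (400,130), bottle (408,55). The yellow ends are out of the picture above.

>>> step_arm:
  plan:
    - [[1.4,0,-0.5,0,0,0],[2.6,0,-1,0,0,0],[2.6,0,-1,0,0,0],[2.6,0,-1,0,0,0],[2.6,0,-1,0,0,0]]

```text
time_s: 3.57
ee_pos: [0.5257, 0.1182, 0.2785]
eef_rot: [-3.141, 0.001, 1.158]
force: [0.2, -0.3, 0.0]
grip_width: 0.094
grip_force: 0.0
```

```bash
python3 look.py w2
```

```text
old_rack [(array([386.5, 165.3]), 0.66)] [array([0.6294, 0.1363])]
new_rack [(array([257.4, 113.1]), 0.8)] [array([0.5057, 0.2591])]
red_reel [] []
blue_reel [(array([397.6,  78.7]), 0.94)] [array([0.6726, 0.2245])]
bottle [(array([391.3, 134.2]), 0.75)] [array([0.6444, 0.1701])]
weight [(array([383.9, 190.9]), 0.82), (array([380.2, 244.9]), 0.32)] [array([0.6121, 0.1105]), array([0.5828, 0.0474])]
card_red_reel [(array([346.4, 247.9]), 0.95)] [array([0.5409, 0.059 ])]
card_blue_reel [(array([349. ,  75.5]), 0.73)] [array([0.6238, 0.2514])]
card_bottle [(array([347. , 138.5]), 0.67)] [array([0.5946, 0.1869])]
card_weight [(array([346.8, 193.6]), 0.8)] [array([0.5687, 0.1249])]
```

View pics/w2.png

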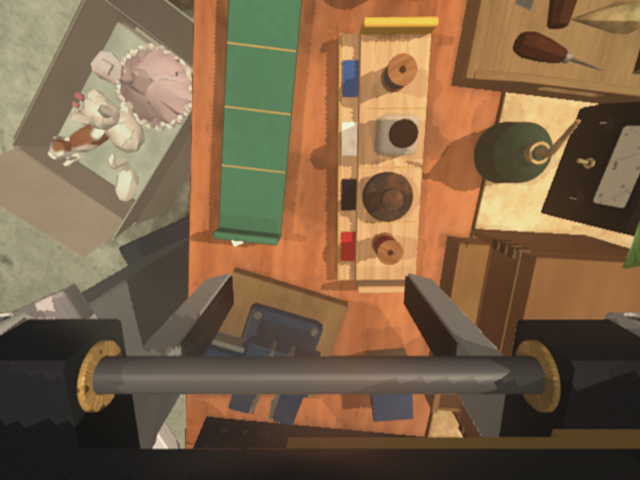

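>>> step_arm:
  plan:
    - [[1.2,1,0,0,0,0],[2.4,2,0,0,0,0],[3,3,0,0,0,0],[3,4,0,0,0,0],[3,4,0,0,0,0],[3,4,0,0,0,0],[3,4,0,0,0,0]]

```text
time_s: 4.7
ee_pos: [0.6716, 0.1528, 0.2789]
eef_rot: [-3.141, 0.0, 1.158]
force: [-0.9, -0.1, 0.8]
grip_width: 0.0941
grip_force: 0.0
```

```bash
python3 look.py w3
```

```text
old_rack [(array([295.2, 235.7]), 0.66), (array([293.9, 158.9]), 0.51)] [array([0.6298, 0.1337]), array([0.6702, 0.2258])]
new_rack [(array([170. , 185.5]), 0.77)] [array([0.5086, 0.2599])]
red_reel [(array([289.5, 306.9]), 0.91)] [array([0.5845, 0.0501])]
blue_reel [(array([291.8, 157. ]), 0.7), (array([258.4, 212.5]), 0.69)] [array([0.6701, 0.2285]), array([0.6028, 0.1835])]
bottle [(array([291.2, 211.5]), 0.86)] [array([0.6414, 0.168 ])]
weight [(array([291.6, 261. ]), 0.57)] [array([0.6144, 0.1082])]
card_red_reel [(array([257.9, 311.5]), 0.64)] [array([0.5392, 0.0584])]
card_blue_reel [(array([249.9, 155.6]), 0.72)] [array([0.6227, 0.2511])]
card_bottle [(array([257.2, 211.2]), 0.71)] [array([0.6003, 0.185 ])]
card_weight [(array([257.6, 263.2]), 0.75)] [array([0.5698, 0.1217])]
```

View pics/w3.png

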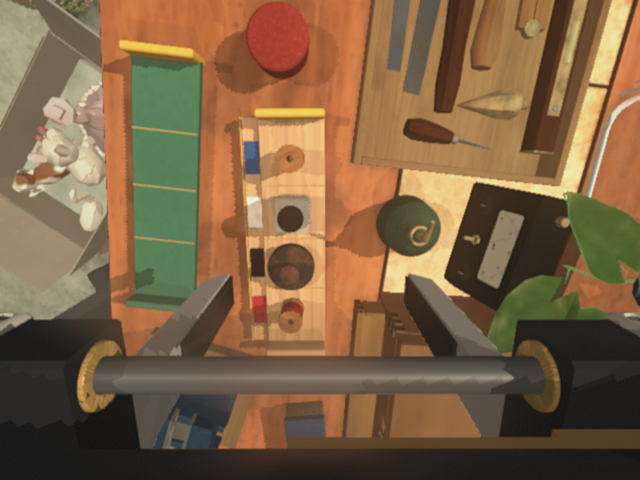

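Views w2 and w3 show both racks whole: brass lines of the green rack at (164,130), (165,187), (165,239) in w3; lot tops at (289,158), (290,218), (294,273), (291,313). The vase and the drawer lie clear to the right.

```bash
cat > m.py <<'E'
from h import *
import pickle
from scipy.optimize import least_squares
np.set_printoptions(precision=4,suppress=True)
T2=pickle.load(open('w2.pkl','rb'))[0];T3=pickle.load(open('w3.pkl','rb'))[0]
def lines(f):
    im=cv2.imread(f'pics/{f}.png');hsv=cv2.cvtColor(im,cv2.COLOR_BGR2HSV)
    g=cv2.morphologyEx(cv2.inRange(hsv,(62,70,40),(88,255,255)),cv2.MORPH_CLOSE,np.ones((9,9)))
    n,l,s,c=cv2.connectedComponentsWithStats(g);k=1+np.argmax(s[1:,4]);g=cv2.erode((l==k).astype(np.uint8),np.ones((3,3)))
    b=cv2.inRange(hsv,(15,60,90),(55,255,255))*g
    b=cv2.dilate(b,np.ones((3,3)));n,l,s,c=cv2.connectedComponentsWithStats(b)
    r=[c[i] for i in range(1,n) if s[i,4]>60];return sorted(r,key=lambda p:p[1])
L={f:lines(f) for f in ['w2','w3','top0']}
for f in L: print(f,np.array(L[f]).round(1).tolist())
E
python3 - <<'E'
from m import *
P=[]
for i in range(3):
    try:
        P.append(tri([ray('wrist',L['w2'][i],T2),ray('wrist',L['w3'][i],T3)]));print('brass',P[-1],atz('wrist',L['w3'][i],.02,T3),atz('wrist',L['w2'][i],.02,T2),atz('top',L['top0'][i],.02))
    except Exception as e: print(e)
for n,a,b,t in [('blue',(402,69),(289,158),(323,156)),('cap',(404,133),(290,218),(360,170)),('knob',(388,195),(294,273),(398,189)),('red',(390,250),(291,313),(436,207))]:
    print(n,tri([ray('wrist',a,T2),ray('wrist',b,T3)]),tri([ray('wrist',a,T2),ray('wrist',b,T3),ray('top',t)]))
a=cv2.imread('pics/w3.png')[130:340,225:335];b=cv2.imread('pics/w2.png')[40:275,330:430]
a=cv2.resize(a,None,fx=3,fy=2.85,interpolation=2);b=cv2.resize(b,(360,a.shape[0]),interpolation=2)
cv2.imwrite('pics/crop1.png',np.hstack([a,b]));print(a.shape,b.shape)
E
```

```text
w2 [[261.7, 46.6], [255.2, 109.8]]
w3 [[163.9, 130.3], [162.6, 187.1], [163.3, 239.8]]
top0 [[265.5, 241.8], [300.9, 263.0], [338.0, 282.0]]
brass [0.5435 0.3174 0.0213] [0.5429 0.3181 0.02  ] [0.5435 0.3175 0.02  ] [0.5383 0.3207 0.02  ]
brass [0.507  0.2603 0.0189] [0.5076 0.2601 0.02  ] [0.5071 0.2601 0.02  ] [0.5034 0.2622 0.02  ]
list index out of range
blue [0.6696 0.2278 0.059 ] [0.6698 0.2269 0.0623]
cap [0.6451 0.1681 0.0774] [0.6449 0.1676 0.0753]
knob [0.6136 0.1029 0.0414] [0.6155 0.1059 0.0539]
red [0.5894 0.0474 0.0441] [0.5899 0.0466 0.0442]
(598, 330, 3) (598, 360, 3)
```

View pics/crop1.png

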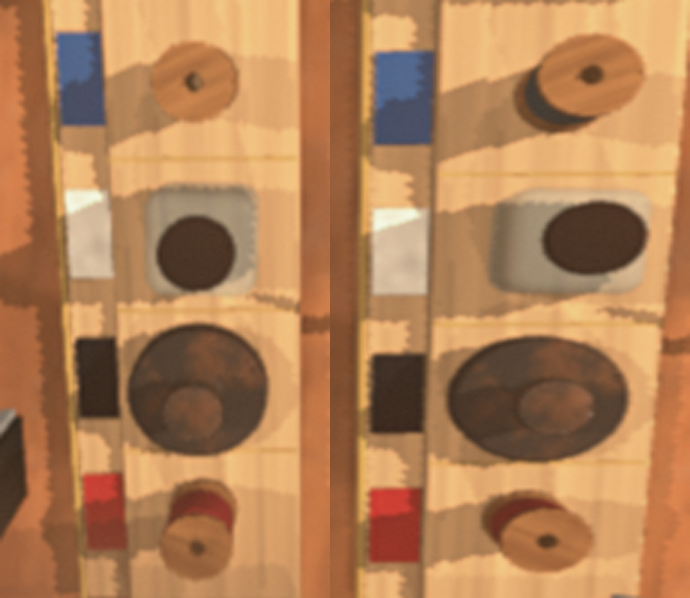

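```bash
python3 - <<'E'
from m import *
H={'blue':.062,'cap':.083,'knob':.064,'disc':.041,'red':.062}
Q={}
for n,b,a in [('blue',(289.7,158.4),(402.8,69.5)),('cap',(290,218.8),(403.3,133.5)),('knob',(289.3,274.2),(393,199.9)),('disc',(290.7,266.1),(387.8,196)),('red',(290.4,321),(390.6,252.2))]:
    x=tri([ray('wrist',a,T2),ray('wrist',b,T3)]);Q[n]=x
    print(n,x,atz('wrist',a,H[n],T2),atz('wrist',b,H[n],T3))
p=np.array([atz('wrist',q,.02,T3) for q in L['w3']]);d=p[0]-p[2];print('new lines',p,'yaw',np.arctan2(-d[0],d[1]))
# mask edges of green long sides w3
im=cv2.imread('pics/w3.png');hsv=cv2.cvtColor(im,cv2.COLOR_BGR2HSV);g=cv2.inRange(hsv,(62,70,40),(88,255,255))
L1=[];R1=[]
for v in range(75,285,10):
    c=np.where(g[v,110:215])[0]+110; L1.append(atz('wrist',(c.min(),v),.02,T3));R1.append(atz('wrist',(c.max(),v),.02,T3))
L1=np.array(L1);R1=np.array(R1)
for e in (L1,R1):
    f=np.polyfit(e[:,1],e[:,0],1);print('edge slope yaw',-np.arctan(f[0]), np.abs(np.polyval(f,e[:,1])-e[:,0]).max(),np.polyval(f,.26))
# old rack yellow top
for f,T in(('w2',T2),('w3',T3)):
    im=cv2.imread(f'pics/{f}.png');hsv=cv2.cvtColor(im,cv2.COLOR_BGR2HSV);y=cv2.inRange(hsv,(22,140,120),(34,255,255))
    n,l,s,c=cv2.connectedComponentsWithStats(y)
    for i in range(1,n):
        if s[i,4]>150: print(f,c[i],atz('wrist',c[i],.045,T))
for f,T in(('w2',T2),('w3',T3)):
    r=pickle.load(open(f+'.pkl','rb'))[1]
    C=np.array([atz('wrist',r['card_'+k][0]['at'],.014,T) for k in['blue_reel','bottle','weight','red_reel']]);d=C[0]-C[3];print(C,'old yaw',np.arctan2(-d[0],d[1]))
E
```

```text
w2 [[261.7, 46.6], [255.2, 109.8]]
w3 [[163.9, 130.3], [162.6, 187.1], [163.3, 239.8]]
top0 [[265.5, 241.8], [300.9, 263.0], [338.0, 282.0]]
blue [0.6702 0.2271 0.0592] [0.6694 0.2267 0.062 ] [0.6704 0.2271 0.062 ]
cap [0.6445 0.1675 0.0766] [0.643  0.1678 0.083 ] [0.6454 0.1684 0.083 ]
knob [0.6128 0.1038 0.0594] [0.6122 0.1044 0.064 ] [0.6137 0.1054 0.064 ]
disc [0.6127 0.105  0.0311] [0.6115 0.1066 0.041 ] [0.6147 0.1079 0.041 ]
red [0.5882 0.0472 0.0601] [0.5882 0.0473 0.062 ] [0.5887 0.0486 0.062 ]
new lines [[0.5429 0.3181 0.02  ]
 [0.5076 0.2601 0.02  ]
 [0.4744 0.2008 0.02  ]] yaw -0.5281388018595601Traceback (most recent call last):
  File "<stdin>", line 12, in <module>
    return umr_minimum(a, axis, None, out, keepdims, initial, where)
ValueError: zero-size array to reduction operation minimum which has no identity
```

```bash
python3 - <<'E'
from m import *
im=cv2.imread('pics/w3.png');hsv=cv2.cvtColor(im,cv2.COLOR_BGR2HSV);g=cv2.inRange(hsv,(62,70,40),(88,255,255))
E=[[],[]]
for v in range(75,285,10):
    c=np.where(g[v,110:215])[0]+110
    if len(c)>40: E[0].append(atz('wrist',(c.min(),v),.02,T3));E[1].append(atz('wrist',(c.max(),v),.02,T3))
for e in np.array(E):
    f=np.polyfit(e[:,1],e[:,0],1);print('edge yaw',-np.arctan(f[0]),len(e),np.abs(np.polyval(f,e[:,1])-e[:,0]).max(),np.polyval(f,.26))
for f,T in(('w2',T2),('w3',T3)):
    im=cv2.imread(f'pics/{f}.png');hsv=cv2.cvtColor(im,cv2.COLOR_BGR2HSV);y=cv2.inRange(hsv,(22,140,120),(34,255,255))
    n,l,s,c=cv2.connectedComponentsWithStats(y)
    for i in range(1,n):
        if s[i,4]>150: print(f,c[i],atz('wrist',c[i],.045,T))
    r=pickle.load(open(f+'.pkl','rb'))[1]
    C=np.array([atz('wrist',r['card_'+k][0]['at'],.014,T)[:2] for k in['blue_reel','bottle','weight','red_reel']]);d=C[0]-C[3];print(C.tolist(),'old yaw',np.arctan2(-d[0],d[1]))
c=np.array([.508,.260]);a=-.528
for y in(-.102,-.034,.034,.102): print(y,c+y*np.array([-np.sin(a),np.cos(a)]))
go([.670,.227,.10],1.144)
E
```

```text
w2 [[261.7, 46.6], [255.2, 109.8]]
w3 [[163.9, 130.3], [162.6, 187.1], [163.3, 239.8]]
top0 [[265.5, 241.8], [300.9, 263.0], [338.0, 282.0]]Traceback (most recent call last):
  File "<stdin>", line 8, in <module>
IndexError: too many indices for array: array is 1-dimensional, but 2 were indexed
```

```bash
python3 - <<'E'
from m import *
im=cv2.imread('pics/w3.png');hsv=cv2.cvtColor(im,cv2.COLOR_BGR2HSV);print(hsv[[100,160,210],[165,165,165]],hsv[[100,160,210],[122,122,122]])
g=cv2.inRange(hsv,(62,70,20),(100,255,255))
g=cv2.morphologyEx(g,cv2.MORPH_CLOSE,np.ones((9,9)))
E=[[],[]]
for v in range(75,285,10):
    c=np.where(g[v,118:215])[0]+118
    if len(c)>20: E[0].append(atz('wrist',(c.min(),v),.02,T3));E[1].append(atz('wrist',(c.max()+1,v),.02,T3))
for e in np.array(E):
    if len(e):
        f=np.polyfit(e[:,1],e[:,0],1);print('edge yaw',-np.arctan(f[0]),len(e),np.abs(np.polyval(f,e[:,1])-e[:,0]).max(),np.polyval(f,.26))
for f,T in(('w2',T2),('w3',T3)):
    im=cv2.imread(f'pics/{f}.png');hsv=cv2.cvtColor(im,cv2.COLOR_BGR2HSV);y=cv2.inRange(hsv,(22,140,120),(34,255,255))
    n,l,s,c=cv2.connectedComponentsWithStats(y)
    for i in range(1,n):
        if s[i,4]>150: print(f,c[i],atz('wrist',c[i],.045,T))
    r=pickle.load(open(f+'.pkl','rb'))[1]
    C=np.array([atz('wrist',r['card_'+k][0]['at'],.014,T)[:2] for k in['blue_reel','bottle','weight','red_reel']]);d=C[0]-C[3];print(C.tolist(),'old yaw',np.arctan2(-d[0],d[1]))
c=np.array([.508,.260]);a=-.528
for y in(-.102,-.034,.034,.102): print(y,c+y*np.array([-np.sin(a),np.cos(a)]))
go([.670,.227,.10],1.144)
E
```

```text
w2 [[261.7, 46.6], [255.2, 109.8]]
w3 [[163.9, 130.3], [162.6, 187.1], [163.3, 239.8]]
top0 [[265.5, 241.8], [300.9, 263.0], [338.0, 282.0]]
[[ 61  77 132]
 [ 61  78 128]
 [ 62  80 128]] [[ 12 160 191]
 [ 11 158 203]
 [ 12 163 207]]
edge yaw -0.5269583931396611 14 0.0006329027185353331 0.46699433320714895
edge yaw -0.49569815204745377 14 0.026160501786188117 0.5288203829571884
w2 [402.1893  20.6092] [0.6899 0.2729 0.045 ]
[[0.6234638719629773, 0.251083032419124], [0.5944032078234168, 0.18686631403141585], [0.5686444353381198, 0.1251888235353266], [0.5409560119976665, 0.05958427649554543]] old yaw -0.40681793210330364
w3 [156.0051  47.5667] [0.5865 0.3891 0.045 ]
w3 [290.0603 111.9023] [0.6905 0.273  0.045 ]
[[0.6230299777999293, 0.2509373578263003], [0.6007556642340941, 0.18516307434934248], [0.5703937135041741, 0.12213474582342997], [0.5399056416326105, 0.05907256447247006]] old yaw -0.4088329040520768
-0.102 [0.4566 0.1719]
-0.034 [0.4909 0.2306]
0.034 [0.5251 0.2894]
0.102 [0.5594 0.3481]
t 5.25 at [0.6719 0.1528 0.2791] [ 3.1416 -0.      1.1581] F [-0.3  0.  -0. ] w 0.0938 gf 0.0
->  [ 2.24 -1.05  5.97] [ 0.   -0.    0.14] rows>= 4.6
```

```bash
python3 - <<'E'
from m import *
for f,T,lo,hi,va in(('w3',T3,110,225,range(70,285,8)),('w2',T2,205,310,range(8,225,8))):
    im=cv2.imread(f'pics/{f}.png');hsv=cv2.cvtColor(im,cv2.COLOR_BGR2HSV)
    g=cv2.morphologyEx(cv2.inRange(hsv,(45,60,20),(100,255,255)),cv2.MORPH_CLOSE,np.ones((9,9)))
    E=[[],[]]
    for v in va:
        c=np.where(g[v,lo:hi])[0]+lo
        if len(c)>30: E[0].append(atz('wrist',(c.min(),v),.02,T));E[1].append(atz('wrist',(c.max()+1,v),.02,T))
    for e in np.array(E):
        F=np.polyfit(e[:,1],e[:,0],1);r=np.abs(np.polyval(F,e[:,1])-e[:,0]);k=r<.003;F=np.polyfit(e[k,1],e[k,0],1)
        print(f,'edge yaw',-np.arctan(F[0]),k.sum(),len(e),np.polyval(F,.26))
    n,l,s,c=cv2.connectedComponentsWithStats(g);k=1+np.argmax(s[1:,4]);g2=cv2.erode((l==k).astype(np.uint8),np.ones((3,3)))
    b=cv2.dilate(cv2.inRange(hsv,(15,60,90),(42,255,255))*g2,np.ones((3,3)));n,l,s,c=cv2.connectedComponentsWithStats(b)
    for i in range(1,n):
        if s[i,4]>60: print(s[i],c[i],atz('wrist',c[i],.02,T))
E
```

```text
w2 [[261.7, 46.6], [255.2, 109.8]]
w3 [[163.9, 130.3], [162.6, 187.1], [163.3, 239.8]]
top0 [[265.5, 241.8], [300.9, 263.0], [338.0, 282.0]]
w3 edge yaw -0.5265592963821386 27 27 0.4661608449875325
w3 edge yaw -0.5269072176037904 27 27 0.5587945182741343
[133 125  66  12 360] [165.6278 130.5   ] [0.5447 0.3171 0.02  ]
[134 182  64  12 347] [165.6282 187.3833] [0.5109 0.2582 0.02  ]
[134 235  62  11 321] [164.3956 239.9315] [0.4756 0.2001 0.02  ]
w2 edge yaw -0.5246936308210509 28 28 0.46528828082190066
w2 edge yaw -0.5262418609490614 28 28 0.5560730283379025
[227  40  70  14 399] [261.5564  46.5714] [0.5434 0.3176 0.02  ]
[225 104  66  13 373] [257.5201 110.0402] [0.5095 0.2588 0.02  ]
[222 163  64  12 349] [253.5559 168.5301] [0.4753 0.2001 0.02  ]
```

>>> step_arm:
  plan:
    - [[1.1,-0.5,0.9,0,0,0.1],[2.2,-1.0,2.0,0,0,0.1],[2.24,-1.05,3.2,0,0,0.1],[2.24,-1.05,4.4,0,0,0.1],[2.24,-1.05,5.4,0,0,0.1],[2.24,-1.05,6,0,0,0.1],[2.24,-1.05,6,0,0,0.1],[2.24,-1.05,6,0,0,0.1]]

```text
time_s: 5.92
ee_pos: [0.67, 0.2269, 0.099]
eef_rot: [-3.141, 0.001, 1.148]
force: [-0.5, 0.7, 0.2]
grip_width: 0.0938
grip_force: 0.0
```

```bash
python3 -c "
from h import *
go([.670,.227,.024],1.15)
T=tool();save('wrist','w4')
for q in ['blue_reel','bottle','weight','red_reel']:
    print(q,[(np.round(a['at'],1),round(a['confidence'],2),np.round(atz('wrist',a['at'],.02,T),3)) for a in ctrl.place_of(q,'wrist')[:2]])
"
```

```text
t 5.92 at [0.67   0.2269 0.099 ] [-3.1408e+00  6.0000e-04  1.1476e+00] F [-0.5  0.7  0.2] w 0.0938 gf 0.0
->  [0.  0.  2.5] [-0.01  0.01 -0.02] rows>= 1.8
blue_reel [(array([320.9, 251.1]), 0.62, array([0.672, 0.226, 0.02 ]))]
bottle [(array([319. , 326.9]), 0.65, array([0.645, 0.168, 0.02 ]))]
weight [(array([316.2, 397.7]), 0.77, array([0.615, 0.108, 0.02 ]))]
red_reel []
```

View pics/w4.png

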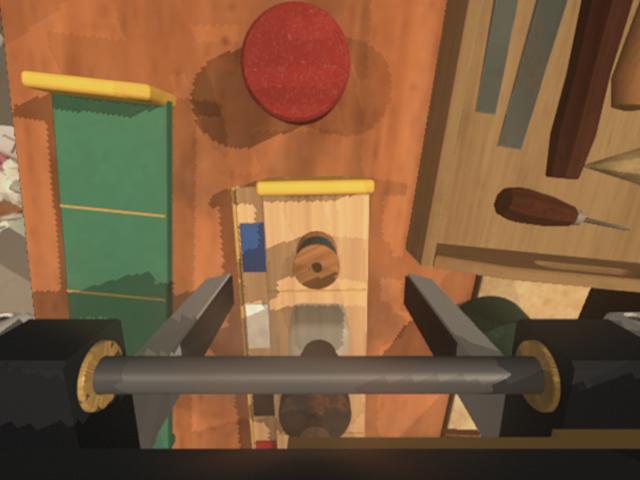

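The picture shows the blue reel (318,260) centred between the fingers, clear of the yellow end (315,187) and bottle. I descend and grasp.

>>> step_arm:
  plan:
    - [[0,0,0.9,0,0,0],[0,0,1.7,0,0,0],[0,0,2.3,0,0,0],[0,0,2.5,0,0,0],[0,0,2.5,0,0,0],[0,0,2.5,0,0,0]]

```text
time_s: 6.67
ee_pos: [0.6707, 0.2272, 0.0255]
eef_rot: [3.14, -0.001, 1.148]
force: [-0.7, 0.5, 0.5]
grip_width: 0.0941
grip_force: 0.0
```

>>> step_arm:
  plan:
    - [[0,0,0,0,0,0],[0,0,0,0,0,0],[0,0,0,0,0,0],[0,0,0,0,0,0],[0,0,0,0,0,0],[0,0,0,0,0,0],[0,0,0,0,0,0],[0,0,0,0,0,0]]
  grip: 0
  squeeze: 12

```text
time_s: 7.33
ee_pos: [0.6701, 0.227, 0.024]
eef_rot: [-3.142, -0.0, 1.148]
force: [-0.1, -0.1, 0.2]
grip_width: 0.0443
grip_force: 0.0
```

>>> step_arm:
  plan:
    - [[0,0,0,0,0,0],[0,0,0,0,0,0],[0,0,0,0,0,0],[0,0,0,0,0,0],[0,0,0,0,0,0],[0,0,0,0,0,0]]

```text
time_s: 7.83
ee_pos: [0.6701, 0.227, 0.0241]
eef_rot: [-3.142, -0.0, 1.148]
force: [-0.3, -0.1, 0.5]
grip_width: 0.0287
grip_force: 11.8
```

```bash
python3 -c "
from h import *
go([.670,.227,.12],1.15); go([.4595,.1704,.12],1.044)
"
```

```text
t 7.83 at [0.6701 0.227  0.0241] [-3.1416 -0.      1.1476] F [-0.3 -0.1  0.5] w 0.0287 gf 11.8
->  [-0.  -0.  -3.2] [-0.   -0.   -0.02] rows>= 2.3
t 7.83 at [0.6701 0.227  0.0241] [-3.1416 -0.      1.1476] F [-0.3 -0.1  0.5] w 0.0287 gf 11.8
->  [-4.6  -5.63 -3.2 ] [-0.   -0.    0.99] rows>= 5.7
```

>>> step_arm:
  plan:
    - [[0,0,-0.6,0,0,0],[0,0,-1.6,0,0,0],[-0.2,-0.2,-2.6,0,0,0.2],[-0.9,-1.1,-3.4,0,0,0.4],[-1.7,-2.0,-3.5,0,0,0.6],[-2.5,-3.0,-3.5,0,0,0.8],[-3.3,-4.0,-3.5,0,0,1.0],[-3.9,-4.8,-3.5,0,0,1.0]]

```text
time_s: 8.5
ee_pos: [0.4882, 0.1787, 0.129]
eef_rot: [-3.142, 0.0, 1.041]
force: [-0.6, 0.5, 0.7]
grip_width: 0.0287
grip_force: 11.9
```

```bash
python3 -c "
from h import *
go([.4595,.1704,.06],1.044)
"
```

```text
t 8.5 at [0.4882 0.1787 0.129 ] [-3.1415e+00  1.0000e-04  1.0415e+00] F [-0.6  0.5  0.7] w 0.0287 gf 11.9
->  [-0.72 -0.69  2.3 ] [-0.    0.   -0.02] rows>= 1.8
```

>>> step_arm:
  plan:
    - [[-0.5,-0.5,0.3,0,0,0],[-0.72,-0.69,1.0,0,0,0],[-0.72,-0.69,1.7,0,0,0],[-0.72,-0.69,2.2,0,0,0],[-0.72,-0.69,2.3,0,0,0],[-0.72,-0.69,2.3,0,0,0],[-0.72,-0.69,2.3,0,0,0]]

```text
time_s: 9.08
ee_pos: [0.4624, 0.1714, 0.0608]
eef_rot: [3.141, -0.001, 1.043]
force: [0.6, 0.2, 0.5]
grip_width: 0.0288
grip_force: 11.9
```

```bash
python3 -c "
from h import *
go([.4595,.1704,.0245],1.044)
save('wrist','w5')
"
```

```text
t 9.08 at [0.4624 0.1714 0.0608] [ 3.141e+00 -5.000e-04  1.043e+00] F [0.6 0.2 0.5] w 0.0288 gf 11.9
->  [-0.08 -0.07  1.21] [ 0.01 -0.01 -0.01] rows>= 0.9
```

View pics/w5.png

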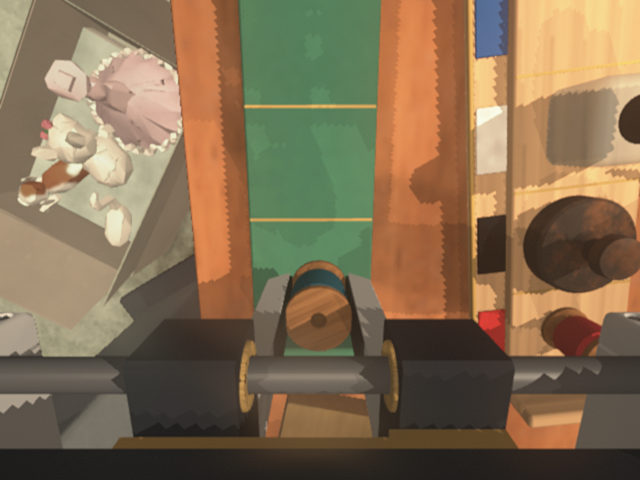

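The picture shows the reel upright between the pads at (318,310), on the green board's centre line, in the last place beyond the brass line at row 219.

>>> step_arm:
  plan:
    - [[-0.08,-0.07,0.5,0,0,0],[-0.08,-0.07,0.9,0,0,0],[-0.08,-0.07,1.1,0,0,0],[-0.08,-0.07,1.2,0,0,0],[-0.08,-0.07,1.2,0,0,0],[-0.08,-0.07,1.2,0,0,0],[-0.08,-0.07,1.2,0,0,0]]

```text
time_s: 9.72
ee_pos: [0.4594, 0.1703, 0.0247]
eef_rot: [3.141, -0.001, 1.043]
force: [0.2, 0.3, -0.1]
grip_width: 0.029
grip_force: 11.9
```

>>> step_arm:
  plan:
    - [[0,0,0,0,0,0],[0,0,0,0,0,0],[0,0,0,0,0,0],[0,0,0,0,0,0],[0,0,0,0,0,0],[0,0,0,0,0,0]]
  grip: 0.8

```text
time_s: 10.22
ee_pos: [0.459, 0.1702, 0.0241]
eef_rot: [3.142, -0.0, 1.043]
force: [-0.1, 0.8, 0.5]
grip_width: 0.0656
grip_force: 0.0
```

```bash
python3 -c "
from h import *
go([.4595,.1704,.15],1.044);go([.6445,.168,.15],1.15)
"
```

```text
t 10.22 at [0.459  0.1702 0.0241] [ 3.1415e+00 -1.0000e-04  1.0429e+00] F [-0.1  0.8  0.5] w 0.0656 gf 0.0
->  [ 0.01  0.01 -4.2 ] [ 0.   -0.   -0.01] rows>= 3.0
t 10.22 at [0.459  0.1702 0.0241] [ 3.1415e+00 -1.0000e-04  1.0429e+00] F [-0.1  0.8  0.5] w 0.0656 gf 0.0
->  [ 3.05  5.38 -4.2 ] [ 0.   -0.   -1.02] rows>= 5.4
```

>>> step_arm:
  plan:
    - [[0,0,-0.8,0,0,0],[0,0,-2.0,0,0,0],[0,0,-3.2,0,0,-0.2],[0.3,0.5,-4.1,0,0,-0.4],[0.9,1.6,-4.2,0,0,-0.6],[1.5,2.7,-4.2,0,0,-0.8],[2.1,3.8,-4.2,0,0,-1.0],[2.7,4.8,-4.2,0,0,-1.0]]
  grip: 1

```text
time_s: 10.88
ee_pos: [0.6259, 0.1672, 0.1501]
eef_rot: [3.141, -0.0, 1.149]
force: [0.5, -0.1, 0.6]
grip_width: 0.0939
grip_force: 0.0
```

```bash
python3 -c "
from h import *
go([.6445,.168,.10],1.15)
save('top','top1');save('wrist','w6')
for q in['blue_reel','new_rack']:
  for c in['top']:
    print(q,[(np.round(a['at'],1),round(a['confidence'],2),np.round(atz(c,a['at'],.02),3)) for a in ctrl.place_of(q,c)[:2]])
a=cv2.imread('pics/top1.png')[130:340,190:490];cv2.imwrite('pics/c2.png',cv2.resize(a,None,fx=2.6,fy=2.6,interpolation=2))
"
```

```text
t 10.88 at [0.6259 0.1672 0.1501] [ 3.1412e+00 -2.0000e-04  1.1487e+00] F [ 0.5 -0.1  0.6] w 0.0939 gf 0.0
->  [0.28 0.55 1.67] [ 0.   -0.   -0.01] rows>= 1.3
blue_reel []
new_rack [(array([303.4, 262.4]), 0.6, array([0.504, 0.258, 0.02 ]))]
```

View pics/w6.png

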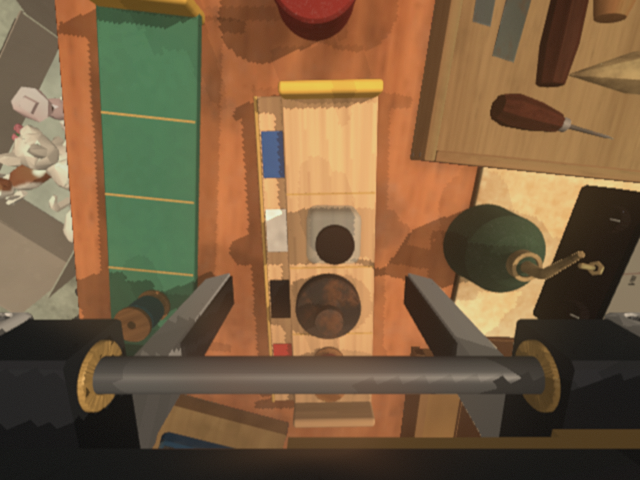

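Blue reel stands in the last green place (140,320); the bottle is square with the rack, cap at (335,244), weight knob at (328,322).

```bash
python3 -c "
from h import *
T=tool()
for n,p,z in[('cap',(335,244),.083),('knob',(328,322),.064),('disc',(328,306),.041),('bottle body',(332,235),.06)]: print(n,atz('wrist',p,z,T))
go([.6447,.168,.10],1.15)
go([.6447,.168,.0235],1.15)
"
```

```text
cap [0.63915034 0.17029571 0.083     ]
knob [0.6059752  0.10667763 0.064     ]
disc [0.60805522 0.10994501 0.041     ]
bottle body [0.63848787 0.17211112 0.06      ]
t 11.08 at [0.6239 0.1675 0.1489] [-3.1401e+00  1.0000e-03  1.1472e+00] F [-0.1 -0.7 -0.8] w 0.0944 gf 0.0
->  [0.3  0.63 1.63] [-0.01  0.01 -0.03] rows>= 1.3
t 11.08 at [0.6239 0.1675 0.1489] [-3.1401e+00  1.0000e-03  1.1472e+00] F [-0.1 -0.7 -0.8] w 0.0944 gf 0.0
->  [0.31 0.63 4.18] [-0.01  0.01 -0.03] rows>= 3.0
```

>>> step_arm:
  plan:
    - [[0.15,0.3,0.5,0,0,0],[0.3,0.6,1.2,0,0,0],[0.3,0.6,1.6,0,0,0],[0.3,0.6,1.6,0,0,0],[0.3,0.6,1.6,0,0,0],[0.3,0.6,1.6,0,0,0],[0.3,0.6,1.6,0,0,0]]

```text
time_s: 11.67
ee_pos: [0.6443, 0.1687, 0.1036]
eef_rot: [3.14, -0.001, 1.148]
force: [-0.5, 0.7, 0.6]
grip_width: 0.094
grip_force: 0.0
```

```bash
python3 -c "
from h import *
T=tool();im=save('wrist','w7');go([.6447,.168,.0235],1.15)
g=cv2.cvtColor(im[200:345,240:400],cv2.COLOR_RGB2GRAY)
n,l,s,c=cv2.connectedComponentsWithStats((g<60).astype(np.uint8))
for i in range(1,n):
  if s[i,4]>150: p=c[i]+[240,200];print(s[i],p,atz('wrist',p,.083,T))
for q in['bottle','weight']: print(q,[(a['at'],atz('wrist',a['at'],.02,T)) for a in ctrl.place_of(q,'wrist')[:1]])
cv2.imwrite('pics/c3.png',cv2.resize(cv2.imread('pics/w7.png')[150:350,220:420],None,fx=2.5,fy=2.5))
"
```

```text
t 11.72 at [0.6444 0.1686 0.1035] [ 3.1401e+00 -1.1000e-03  1.1478e+00] F [ 0.7 -0.2 -0.1] w 0.0941 gf 0.0
->  [-0.02  0.01  2.67] [ 0.01 -0.01 -0.02] rows>= 1.9
[  55   50   45   48 1661] [317.51896448 273.82600843] [0.64542074 0.17033867 0.083     ]
[ 42 102  63  20 301] [309.56478405 307.93687708] [0.63177175 0.15204633 0.083     ]
bottle [([314.8, 247.1], array([0.64342838, 0.1712095 , 0.02      ]))]
weight [([311.7, 329.4], array([0.61195709, 0.10798827, 0.02      ]))]
```

View pics/c3.png

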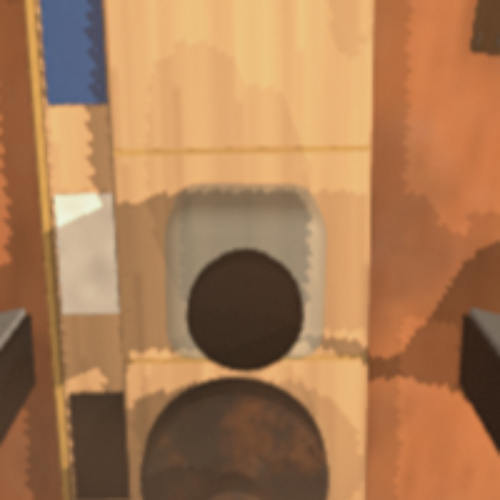

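The bottle (245,270 in the crop) stands square and centred between the fingers.

>>> step_arm:
  plan:
    - [[0.03,0,0.8,0,0,0],[0.03,0,1.7,0,0,0],[0.03,0,2.3,0,0,0],[0.03,0,2.6,0,0,0],[0.03,0,2.67,0,0,0],[0.03,0,2.67,0,0,0]]

```text
time_s: 12.32
ee_pos: [0.6448, 0.1693, 0.0223]
eef_rot: [3.141, -0.0, 1.148]
force: [0.1, -0.4, 0.2]
grip_width: 0.0941
grip_force: 0.0
```

>>> step_arm:
  plan:
    - [[0,0,0,0,0,0],[0,0,0,0,0,0],[0,0,0,0,0,0],[0,0,0,0,0,0],[0,0,0,0,0,0],[0,0,0,0,0,0],[0,0,0,0,0,0],[0,0,0,0,0,0]]
  grip: 0
  squeeze: 22

```text
time_s: 12.98
ee_pos: [0.6446, 0.1693, 0.0219]
eef_rot: [-3.142, 0.0, 1.148]
force: [-0.6, -0.1, -0.5]
grip_width: 0.0443
grip_force: 0.3
```

>>> step_arm:
  plan:
    - [[0,0,0,0,0,0],[0,0,0,0,0,0],[0,0,0,0,0,0]]

```text
time_s: 13.23
ee_pos: [0.6446, 0.1693, 0.022]
eef_rot: [-3.142, -0.0, 1.148]
force: [-0.2, 0.4, 0.6]
grip_width: 0.044
grip_force: 22.0
```

```bash
python3 -c "
from h import *
go([.4937,.2292,.12],1.044)
"
```

```text
t 13.23 at [0.6446 0.1693 0.022 ] [-3.1416 -0.      1.1476] F [-0.2  0.4  0.6] w 0.044 gf 22.0
->  [-0.25 -5.41 -3.27] [-0.   -0.    0.99] rows>= 4.5
```

>>> step_arm:
  plan:
    - [[0,0,-0.5,0,0,0],[0,0,-1.4,0,0,0],[0,-0.1,-2.3,0,0,0.2],[0,-0.8,-3.0,0,0,0.4],[-0.1,-1.9,-3.3,0,0,0.6],[-0.15,-3.0,-3.3,0,0,0.8],[-0.2,-4.1,-3.3,0,0,1.0],[-0.25,-5.0,-3.3,0,0,1.0]]

```text
time_s: 13.9
ee_pos: [0.5027, 0.2245, 0.1209]
eef_rot: [-3.141, 0.0, 1.042]
force: [0.2, 0.8, -1.6]
grip_width: 0.0443
grip_force: 22.0
```

```bash
python3 -c "
from h import *
go([.4937,.2292,.0225],1.044)
"
```

```text
t 13.9 at [0.5027 0.2245 0.1209] [-3.1413e+00  1.0000e-04  1.0417e+00] F [ 0.2  0.8 -1.6] w 0.0443 gf 22.0
->  [-0.02 -0.34  3.28] [-0.    0.   -0.02] rows>= 2.4
```

>>> step_arm:
  plan:
    - [[0,-0.2,0.4,0,0,0],[0,-0.36,1.1,0,0,0],[0,-0.36,1.8,0,0,0],[0,-0.36,2.3,0,0,0],[0,-0.36,2.6,0,0,0],[0,-0.36,2.6,0,0,0],[0,-0.36,2.6,0,0,0]]

```text
time_s: 14.48
ee_pos: [0.4956, 0.2295, 0.0432]
eef_rot: [-3.141, 0.0, 1.043]
force: [-0.5, 0.3, -0.9]
grip_width: 0.0442
grip_force: 22.0
```

```bash
python3 -c "
from h import *
go([.4937,.2292,.0222],1.044)
"
```

```text
t 14.48 at [0.4956 0.2295 0.0432] [-3.1415e+00  1.0000e-04  1.0427e+00] F [-0.5  0.3 -0.9] w 0.0442 gf 22.0
->  [-0.04 -0.05  0.7 ] [-0.    0.   -0.01] rows>= 0.5
```

>>> step_arm:
  plan:
    - [[-0.04,-0.05,0.2,0,0,0],[-0.04,-0.05,0.4,0,0,0],[-0.04,-0.05,0.55,0,0,0],[-0.04,-0.05,0.65,0,0,0],[-0.04,-0.05,0.69,0,0,0],[-0.04,-0.05,0.69,0,0,0],[-0.04,-0.05,0.69,0,0,0]]

```text
time_s: 15.07
ee_pos: [0.4937, 0.2292, 0.0223]
eef_rot: [3.141, -0.0, 1.043]
force: [-0.1, 0.1, -1.2]
grip_width: 0.0439
grip_force: 22.0
```

>>> step_arm:
  plan:
    - [[0,0,0,0,0,0],[0,0,0,0,0,0],[0,0,0,0,0,0],[0,0,0,0,0,0],[0,0,0,0,0,0],[0,0,0,0,0,0]]
  grip: 0.9

```text
time_s: 15.57
ee_pos: [0.4936, 0.2292, 0.0223]
eef_rot: [3.142, -0.0, 1.043]
force: [0.5, 0.8, -0.2]
grip_width: 0.0802
grip_force: 0.0
```

```bash
python3 -c "
from h import *
go([.4937,.2292,.15],1.044);go([.613,.106,.15],1.15)
"
```

```text
t 15.57 at [0.4936 0.2292 0.0223] [ 3.1415e+00 -1.0000e-04  1.0429e+00] F [ 0.5  0.8 -0.2] w 0.0802 gf 0.0
->  [ 0.    0.   -4.26] [ 0.   -0.   -0.01] rows>= 3.1
t 15.57 at [0.4936 0.2292 0.0223] [ 3.1415e+00 -1.0000e-04  1.0429e+00] F [ 0.5  0.8 -0.2] w 0.0802 gf 0.0
->  [-1.54  5.51 -4.26] [ 0.   -0.   -1.02] rows>= 5.1
```

>>> step_arm:
  plan:
    - [[0,0,-0.8,0,0,0],[0,0,-2.0,0,0,0],[0,0,-3.2,0,0,-0.2],[-0.1,0.6,-4.1,0,0,-0.4],[-0.5,1.8,-4.2,0,0,-0.6],[-0.8,3.0,-4.2,0,0,-0.8],[-1.2,4.2,-4.0,0,0,-1.0],[-1.5,5.2,-3.6,0,0,-1.0]]
  grip: 0.7

```text
time_s: 16.23
ee_pos: [0.6076, 0.1098, 0.1315]
eef_rot: [3.139, -0.001, 1.149]
force: [-0.4, 0.4, -0.2]
grip_width: 0.0659
grip_force: 0.0
```

>>> step_arm:
  plan:
    - [[0,0.3,0.3,0,0,0],[0,0.3,0.6,0,0,0],[0,0.3,0.6,0,0,0],[0,0.3,0.6,0,0,0],[0,0.3,0.6,0,0,0],[0,0.3,0.6,0,0,0]]

```text
time_s: 16.73
ee_pos: [0.6137, 0.1091, 0.1132]
eef_rot: [3.141, -0.001, 1.149]
force: [-0.3, -0.2, 0.4]
grip_width: 0.066
grip_force: 0.0
```

```bash
python3 -c "
from h import *
T=tool();im=save('wrist','w8');go([.613,.106,.044],1.15)
for q in['weight','red_reel','bottle','blue_reel']: print(q,[(a['at'],atz('wrist',a['at'],.02,T)) for a in ctrl.place_of(q,'wrist')[:1]])
a=ctrl.masks_of('weight','wrist')
if a:
  m=a[0]['pixels'].astype(np.uint8);print(cv2.boundingRect(m),m.sum())
"
```

```text
t 16.78 at [0.6138 0.1089 0.1132] [ 3.1406e+00 -7.0000e-04  1.1487e+00] F [0.2 0.2 1.1] w 0.0662 gf 0.0
->  [-0.1   0.01  2.31] [ 0.01 -0.01 -0.01] rows>= 1.7
weight [([262.7, 249.3], array([0.57238693, 0.12489054, 0.02      ]))]
red_reel [([316.6, 324.8], array([0.58462434, 0.04596388, 0.02      ]))]
bottle [([107.4, 171.6], array([0.49156859, 0.22864083, 0.02      ]))]
blue_reel [([115.2, 255.2], array([0.46100351, 0.16947733, 0.02      ]))]
(280, 216, 77, 78) 4781
```

View pics/w8.png

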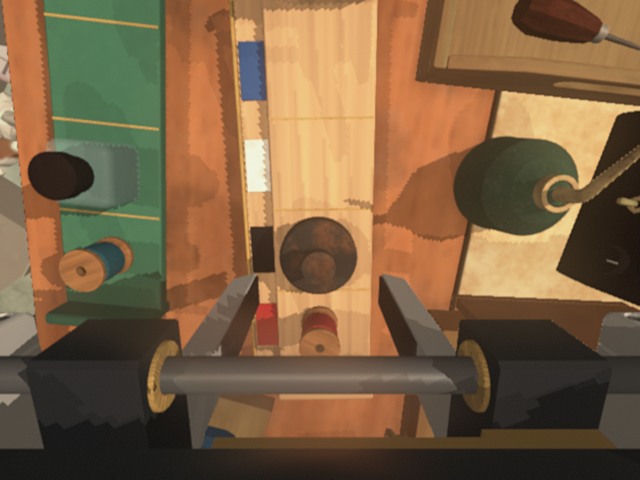

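The picture shows blue reel (95,262) and bottle (95,175) standing in the right green places; weight disc centre (318,255), knob (319,268).

```bash
python3 -c "
from h import *
T=tool()
print(atz('wrist',(318.5,268),.064,T),atz('wrist',(318.5,256),.041,T)); go([.6135,.107,.0445],1.15)"
```

```text
[0.61317548 0.10454679 0.064     ] [0.61392657 0.10618548 0.041     ]
t 17.03 at [0.6138 0.1082 0.1125] [ 3.1413e+00 -2.0000e-04  1.1478e+00] F [1.  0.1 0.3] w 0.0658 gf 0.0
->  [-0.04  0.    2.27] [ 0.   -0.   -0.02] rows>= 1.6
```

>>> step_arm:
  plan:
    - [[-0.09,0.02,0.6,0,0,0],[-0.09,0.02,1.3,0,0,0],[-0.09,0.02,1.8,0,0,0],[-0.09,0.02,2.1,0,0,0],[-0.09,0.02,2.26,0,0,0],[-0.09,0.02,2.26,0,0,0],[-0.09,0.02,2.26,0,0,0]]

```text
time_s: 17.62
ee_pos: [0.6137, 0.1054, 0.0451]
eef_rot: [3.141, -0.0, 1.148]
force: [0.8, -0.4, 0.3]
grip_width: 0.0658
grip_force: 0.0
```

>>> step_arm:
  plan:
    - [[0,0,0,0,0,0],[0,0,0,0,0,0],[0,0,0,0,0,0],[0,0,0,0,0,0],[0,0,0,0,0,0],[0,0,0,0,0,0],[0,0,0,0,0,0],[0,0,0,0,0,0]]
  grip: 0
  squeeze: 45

```text
time_s: 18.28
ee_pos: [0.6131, 0.1054, 0.0445]
eef_rot: [-3.141, 0.0, 1.148]
force: [-2.7, -0.0, 1.4]
grip_width: 0.022
grip_force: 45.0
```

>>> step_arm:
  plan:
    - [[0,0,0,0,0,0],[0,0,0,0,0,0],[0,0,-0.1,0,0,0],[0,0,-0.2,0,0,0],[0,0,-0.3,0,0,0],[0,0,-0.3,0,0,0]]

```text
time_s: 18.78
ee_pos: [0.6136, 0.1053, 0.054]
eef_rot: [3.141, -0.0, 1.148]
force: [0.3, -0.3, -4.7]
grip_width: 0.0219
grip_force: 45.0
```

```bash
python3 -c "
from h import *
go([.5279,.288,.15],1.044)
a=cv2.imread;im=save('wrist','w9');cv2.imwrite('pics/c4.png',cv2.resize(im[180:380,220:420,::-1],None,fx=2.5,fy=2.5))"
```

```text
t 18.78 at [0.6136 0.1053 0.054 ] [ 3.1409e+00 -3.0000e-04  1.1476e+00] F [ 0.3 -0.3 -4.7] w 0.0219 gf 45.0
->  [ 4.38 -5.1  -3.2 ] [ 0.01 -0.    0.99] rows>= 5.4
```

View pics/c4.png

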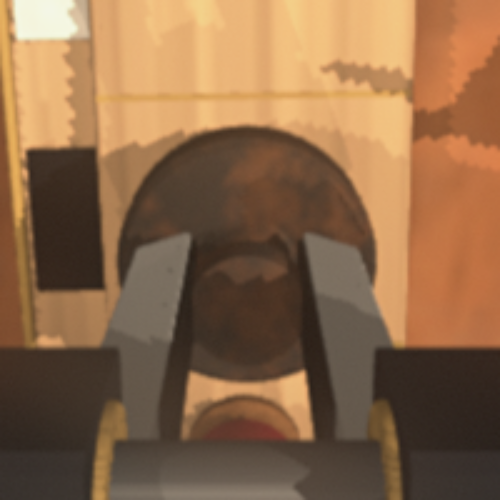

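The weight hangs level with the knob between the pads (crop: disc centre (247,253), knob (247,305)), load 4.7 N. I carry it more gently, above the bottle.

>>> step_arm:
  plan:
    - [[0,0,-0.3,0,0,0.1],[0,0,-0.8,0,0,0.2],[0,0,-1.4,0,0,0.3],[0,0,-2.0,0,0,0.4],[0,0,-2.6,0,0,0.6],[0.1,-0.1,-3.0,0,0,0.8],[0.4,-0.5,-3.2,0,0,1.0],[0.8,-1.0,-3.2,0,0,1.0]]

```text
time_s: 19.5
ee_pos: [0.5965, 0.1391, 0.1517]
eef_rot: [3.139, -0.002, 1.039]
force: [0.1, 0.9, -4.9]
grip_width: 0.0217
grip_force: 45.0
```

```bash
python3 -c "
from h import *
go([.5279,.288,.15],1.044)"
```

```text
t 19.5 at [0.5965 0.1391 0.1517] [ 3.1392e+00 -1.8000e-03  1.0394e+00] F [ 0.1  0.9 -4.9] w 0.0217 gf 45.0
->  [ 3.12 -4.49  0.05] [ 0.02 -0.02 -0.04] rows>= 3.9
```

>>> step_arm:
  plan:
    - [[0.4,-0.6,0,0,0,0],[0.9,-1.3,0,0,0,0],[1.4,-2.0,0,0,0,0],[1.9,-2.7,0,0,0,0],[2.4,-3.4,0,0,0,0],[2.8,-4.0,0,0,0,0],[3.0,-4.3,0,0,0,0],[3.08,-4.42,0,0,0,0]]

```text
time_s: 20.17
ee_pos: [0.5271, 0.2874, 0.1498]
eef_rot: [3.142, -0.0, 1.044]
force: [-0.3, 0.3, -5.1]
grip_width: 0.0217
grip_force: 45.0
```

>>> step_arm:
  plan:
    - [[0,0,0.4,0,0,0],[0,0,0.9,0,0,0],[0,0,1.4,0,0,0],[0,0,1.8,0,0,0],[0,0,2.1,0,0,0],[0,0,2.3,0,0,0],[0,0,2.3,0,0,0],[0,0,2.3,0,0,0]]

```text
time_s: 20.83
ee_pos: [0.5281, 0.286, 0.0806]
eef_rot: [3.141, -0.0, 1.043]
force: [-0.5, 0.4, -5.0]
grip_width: 0.0216
grip_force: 45.0
```

```bash
python3 -c "
from h import *
go([.5279,.288,.0450],1.044);T=tool()
im=save('wrist','w10');a=ctrl.masks_of('weight','wrist')
print([cv2.boundingRect(x['pixels'].astype(np.uint8)) for x in a[:1]])"
```

```text
t 20.83 at [0.5281 0.286  0.0806] [ 3.1415e+00 -1.0000e-04  1.0426e+00] F [-0.5  0.4 -5. ] w 0.0216 gf 45.0
->  [ 0.05 -0.04  1.19] [ 0.   -0.   -0.01] rows>= 0.9
[(266, 230, 105, 104)]
```

View pics/w10.png

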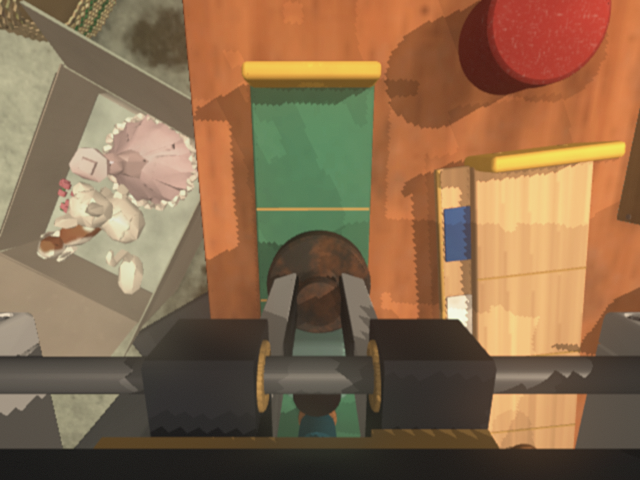

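The weight hangs level over its place (disc (318,282)), between the brass lines at rows 209 and 300. Lowering now.

>>> step_arm:
  plan:
    - [[0.05,-0.07,0.3,0,0,0],[0.05,-0.07,0.6,0,0,0],[0.05,-0.07,0.8,0,0,0],[0.05,-0.07,0.95,0,0,0],[0.05,-0.07,1.05,0,0,0],[0.05,-0.07,1.1,0,0,0],[0.05,-0.07,1.1,0,0,0],[0.05,-0.07,1.1,0,0,0]]

```text
time_s: 21.6
ee_pos: [0.5269, 0.2885, 0.0476]
eef_rot: [3.141, -0.0, 1.043]
force: [0.3, 0.1, -5.4]
grip_width: 0.0219
grip_force: 45.0
```

>>> step_arm:
  plan:
    - [[0,0,0.05,0,0,0],[0,0,0.08,0,0,0],[0,0,0.08,0,0,0]]

```text
time_s: 21.85
ee_pos: [0.5267, 0.2885, 0.0449]
eef_rot: [3.142, 0.0, 1.043]
force: [0.2, -0.8, -4.5]
grip_width: 0.0217
grip_force: 45.0
```

>>> step_arm:
  plan:
    - [[0,0,0.02,0,0,0],[0,0,0.04,0,0,0],[0,0,0.04,0,0,0]]

```text
time_s: 22.1
ee_pos: [0.5269, 0.2886, 0.0445]
eef_rot: [3.141, -0.0, 1.043]
force: [-2.7, -1.1, 3.5]
grip_width: 0.0218
grip_force: 45.0
```

Contact. Release.

>>> step_arm:
  plan:
    - [[0,0,0,0,0,0],[0,0,0,0,0,0],[0,0,0,0,0,0],[0,0,0,0,0,0],[0,0,0,0,0,0]]
  grip: 0.6

```text
time_s: 22.52
ee_pos: [0.5268, 0.2885, 0.0438]
eef_rot: [3.142, -0.0, 1.043]
force: [-0.5, -0.8, 0.5]
grip_width: 0.0518
grip_force: 0.0
```

```bash
python3 -c "
from h import *
go([.5269,.2886,.15],1.044);go([.5885,.048,.15],1.15)"
```

```text
t 22.52 at [0.5268 0.2885 0.0438] [ 3.1415e+00 -1.0000e-04  1.0429e+00] F [-0.5 -0.8  0.5] w 0.0518 gf 0.0
->  [ 0.    0.   -3.54] [ 0.   -0.   -0.01] rows>= 2.5
t 22.52 at [0.5268 0.2885 0.0438] [ 3.1415e+00 -1.0000e-04  1.0429e+00] F [-0.5 -0.8  0.5] w 0.0518 gf 0.0
->  [-5.89  5.82 -3.54] [ 0.   -0.   -1.02] rows>= 6.5
```

>>> step_arm:
  plan:
    - [[0,0,-0.8,0,0,0],[0,0,-2.0,0,0,0],[0,0,-3.2,0,0,-0.2],[-0.6,0.6,-3.5,0,0,-0.4],[-1.5,1.5,-3.5,0,0,-0.6],[-2.4,2.4,-3.5,0,0,-0.8],[-3.3,3.3,-3.5,0,0,-1.0],[-4.2,4.2,-3.5,0,0,-1.0]]
  grip: 0.8

```text
time_s: 23.18
ee_pos: [0.5723, 0.1145, 0.149]
eef_rot: [3.141, -0.0, 1.149]
force: [0.3, 1.0, -0.2]
grip_width: 0.0753
grip_force: 0.0
```

```bash
python3 -c "
from h import *
go([.5885,.048,.10],1.15)"
```

```text
t 23.18 at [0.5723 0.1145 0.149 ] [ 3.1412e+00 -2.0000e-04  1.1494e+00] F [ 0.3  1.  -0.2] w 0.0753 gf 0.0
->  [-1.8   1.4   1.63] [ 0.   -0.   -0.01] rows>= 2.0
```

>>> step_arm:
  plan:
    - [[-0.9,0.7,0.5,0,0,0],[-1.7,1.3,1.2,0,0,0],[-1.8,1.38,1.6,0,0,0],[-1.8,1.38,1.6,0,0,0],[-1.8,1.38,1.6,0,0,0],[-1.8,1.38,1.6,0,0,0],[-1.8,1.38,1.6,0,0,0]]

```text
time_s: 23.77
ee_pos: [0.588, 0.0513, 0.102]
eef_rot: [3.14, -0.001, 1.149]
force: [0.3, -0.4, 0.0]
grip_width: 0.0751
grip_force: 0.0
```

```bash
python3 -c "
from h import *
T=tool();im=save('wrist','w11');go([.5885,.048,.0245],1.15)
for q in['red_reel','weight','bottle','blue_reel']: print(q,[(a['at'],round(a['confidence'],2),atz('wrist',a['at'],.02,T)) for a in ctrl.place_of(q,'wrist')[:2]])
"
```

```text
t 23.82 at [0.588  0.0512 0.1019] [ 3.1401e+00 -7.0000e-04  1.1492e+00] F [-1.2  0.6  0. ] w 0.0753 gf 0.0
->  [-0.09  0.05  2.58] [ 0.01 -0.01 -0.01] rows>= 1.9
red_reel [([318.8, 254.0], 0.63, array([0.58783542, 0.04785997, 0.02      ]))]
weight []
bottle [([82.1, 78.7], 0.9, array([0.4905664 , 0.22897587, 0.02      ]))]
blue_reel [([94.9, 179.5], 0.7, array([0.46072286, 0.16746694, 0.02      ]))]
```

View pics/w11.png

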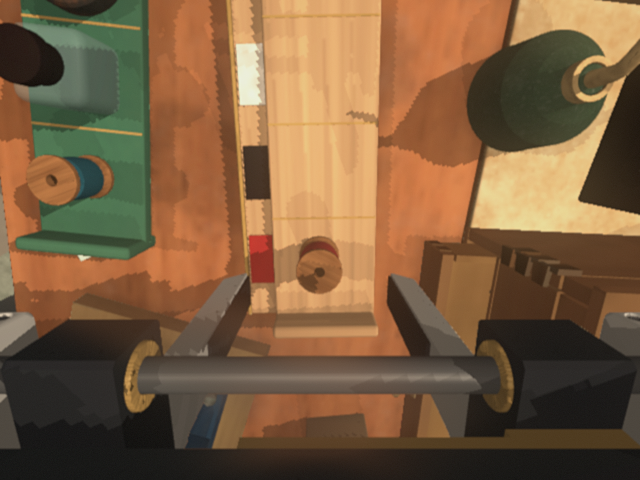

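The red reel's top (320,270) is centred between the open fingers; drawer (425+) and end piece (325,325) are clear. Grasping.

>>> step_arm:
  plan:
    - [[-0.08,0.03,0.8,0,0,0],[-0.08,0.03,1.6,0,0,0],[-0.08,0.03,2.2,0,0,0],[-0.08,0.03,2.5,0,0,0],[-0.08,0.03,2.55,0,0,0],[-0.08,0.03,2.55,0,0,0]]

```text
time_s: 24.52
ee_pos: [0.5877, 0.0475, 0.0246]
eef_rot: [-3.142, 0.0, 1.148]
force: [-0.1, -0.6, 0.4]
grip_width: 0.0754
grip_force: 0.0
```

>>> step_arm:
  plan:
    - [[0,0,0,0,0,0],[0,0,0,0,0,0],[0,0,0,0,0,0],[0,0,0,0,0,0],[0,0,0,0,0,0],[0,0,0,0,0,0],[0,0,0,0,0,0],[0,0,0,0,0,0]]
  grip: 0
  squeeze: 12

```text
time_s: 25.18
ee_pos: [0.5875, 0.0474, 0.0244]
eef_rot: [-3.142, 0.0, 1.148]
force: [0.3, -0.2, 0.2]
grip_width: 0.0285
grip_force: 12.0
```

>>> step_arm:
  plan:
    - [[0,0,0,0,0,0],[0,0,0,0,0,0],[0,0,0,0,0,0]]

```text
time_s: 25.43
ee_pos: [0.5875, 0.0474, 0.0244]
eef_rot: [3.142, -0.0, 1.148]
force: [0.0, -1.0, 1.3]
grip_width: 0.0285
grip_force: 12.0
```

```bash
python3 -c "
from h import *
go([.5615,.3471,.15],1.044)"
```

```text
t 25.43 at [0.5875 0.0474 0.0244] [ 3.1416 -0.      1.1476] F [ 0.  -1.   1.3] w 0.0285 gf 12.0
->  [ 8.75 -4.89 -4.19] [ 0.   -0.    0.99] rows>= 7.8
```

>>> step_arm:
  plan:
    - [[0,0,-0.6,0,0,0],[0,0,-1.6,0,0,0],[0,0,-2.8,0,0,0.2],[0.3,-0.2,-3.9,0,0,0.4],[1.2,-0.7,-4.2,0,0,0.6],[2.3,-1.3,-4.2,0,0,0.8],[3.4,-1.9,-4.2,0,0,1.0],[4.5,-2.5,-4.2,0,0,1.0]]

```text
time_s: 26.1
ee_pos: [0.5743, 0.2027, 0.1507]
eef_rot: [3.141, -0.0, 1.041]
force: [0.2, -0.1, -0.9]
grip_width: 0.0283
grip_force: 12.0
```

```bash
python3 -c "
from h import *
go([.5615,.3471,.15],1.044)"
```

```text
t 26.1 at [0.5743 0.2027 0.1507] [ 3.1412e+00 -4.0000e-04  1.0408e+00] F [ 0.2 -0.1 -0.9] w 0.0283 gf 12.0
->  [ 3.94 -2.8   0.02] [ 0.   -0.   -0.03] rows>= 3.5
```

>>> step_arm:
  plan:
    - [[0.8,-0.6,0,0,0,0],[1.7,-1.2,0,0,0,0],[2.6,-1.8,0,0,0,0],[3.4,-2.4,0,0,0,0],[3.85,-2.75,0,0,0,0],[3.85,-2.75,0.4,0,0,0],[3.85,-2.75,1.2,0,0,0],[3.85,-2.75,2.0,0,0,0]]

```text
time_s: 26.77
ee_pos: [0.5618, 0.3418, 0.0895]
eef_rot: [3.141, -0.001, 1.043]
force: [-0.2, 0.3, -1.0]
grip_width: 0.0285
grip_force: 12.0
```

>>> step_arm:
  plan:
    - [[0,0,0.4,0,0,0],[0,0,0.8,0,0,0],[0,0,1.0,0,0,0],[0,0,1.0,0,0,0],[0,0,1.0,0,0,0],[0,0,1.0,0,0,0]]

```text
time_s: 27.27
ee_pos: [0.5621, 0.3428, 0.0616]
eef_rot: [3.141, -0.002, 1.043]
force: [-0.2, 0.3, -0.6]
grip_width: 0.0284
grip_force: 12.0
```

```bash
python3 -c "
from h import *
go([.5615,.3471,.0245],1.044)"
```

```text
t 27.27 at [0.5621 0.3428 0.0616] [ 3.1406e+00 -1.6000e-03  1.0428e+00] F [-0.2  0.3 -0.6] w 0.0284 gf 12.0
->  [ 0.11 -0.09  1.24] [ 0.01 -0.01 -0.01] rows>= 0.9
```

>>> step_arm:
  plan:
    - [[0.09,-0.08,0.4,0,0,0],[0.09,-0.08,0.8,0,0,0],[0.09,-0.08,1.05,0,0,0],[0.09,-0.08,1.15,0,0,0],[0.09,-0.08,1.19,0,0,0],[0.09,-0.08,1.19,0,0,0],[0.09,-0.08,1.19,0,0,0]]

```text
time_s: 27.85
ee_pos: [0.5607, 0.3461, 0.0242]
eef_rot: [-3.141, 0.0, 1.043]
force: [-0.4, -0.0, 0.2]
grip_width: 0.0286
grip_force: 11.9
```

```bash
python3 -c "
from h import *
go([.5615,.3471,.0245],1.044)"
```

```text
t 27.85 at [0.5607 0.3461 0.0242] [-3.1414e+00  4.0000e-04  1.0430e+00] F [-0.4 -0.   0.2] w 0.0286 gf 11.9
->  [ 0.04  0.01 -0.01] [-0.    0.   -0.01] rows>= 0.0
```

>>> step_arm:
  plan:
    - [[0,0,0,0,0,0],[0,0,0,0,0,0],[0,0,0,0,0,0],[0,0,0,0,0,0],[0,0,0,0,0,0],[0,0,0,0,0,0]]
  grip: 0.8

```text
time_s: 28.35
ee_pos: [0.5608, 0.3462, 0.0247]
eef_rot: [3.142, -0.0, 1.043]
force: [-0.1, -0.6, -0.2]
grip_width: 0.0648
grip_force: 0.0
```

>>> step_arm:
  plan:
    - [[0,0,-0.6,0,0,0],[0,0,-1.8,0,0,0],[0,0,-3.0,0,0,0],[0,0,-4.2,0,0,0],[-1,0,-5.2,0,0,0],[-2,0,-6,0,0,0],[-3,0,-7,0,0,0],[-4,0,-7,0,0,0]]

```text
time_s: 29.02
ee_pos: [0.5009, 0.2421, 0.2401]
eef_rot: [3.137, -0.006, 1.043]
force: [0.5, 0.5, 0.3]
grip_width: 0.0751
grip_force: 0.0
```

>>> step_arm:
  plan:
    - [[-1.2,0,0,0,0,0],[-2,0,0,0,0,0],[-2,0,0,0,0,0],[-2,0,0,0,0,0],[-2,0,0,0,0,0],[-2,0,0,0,0,0]]

```text
time_s: 29.52
ee_pos: [0.4705, 0.1913, 0.2345]
eef_rot: [-3.141, 0.0, 1.044]
force: [-0.3, -0.2, -0.6]
grip_width: 0.0754
grip_force: 0.0
```

```bash
python3 -c "
from h import *
T=tool();im=save('wrist','w12');go([.5,.2,.25],1.044)
c=np.array([.5108,.2586]);a=-.527;R=np.array([[np.cos(a),np.sin(a)],[-np.sin(a),np.cos(a)]])
for q in['red_reel','weight','bottle','blue_reel','new_rack']: print(q,[(np.round(a['at'],1),round(a['confidence'],2),np.round(R@(atz('wrist',a['at'],.0 if q=='new_rack' else .02,T)[:2]-c),4)) for a in ctrl.place_of(q,'wrist')[:2]])
"
```

```text
t 29.57 at [0.4704 0.1913 0.2344] [-3.1413e+00  2.0000e-04  1.0436e+00] F [ 0.9 -0.8 -0. ] w 0.0754 gf 0.0
->  [ 0.75  0.71 -0.52] [-0.  0. -0.] rows>= 0.8
red_reel [(array([423.4, 280.6]), 0.61, array([ 0.1255, -0.1529])), (array([318.4,  47.5]), 0.59, array([-0.0002,  0.0988]))]
weight [(array([318.9, 116.2]), 0.59, array([0.0003, 0.0328]))]
bottle [(array([317.3, 178.5]), 0.78, array([-0.0014, -0.0325])), (array([320.3, 242. ]), 0.51, array([ 0.002 , -0.1052]))]
blue_reel [(array([320.9, 241.4]), 0.65, array([ 0.0027, -0.1045]))]
new_rack [(array([315.4, 147.9]), 0.68, array([-0.0036,  0.0007])), (array([317.9, 179.1]), 0.59, array([-0.0008, -0.0345]))]
```

View pics/w12.png

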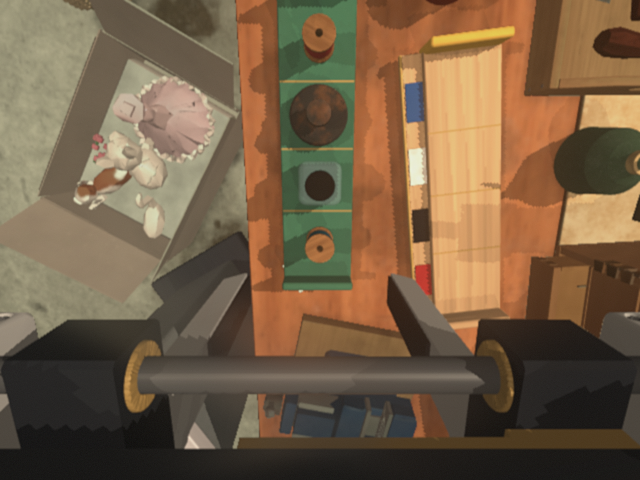

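All four lots stand upright in the green rack: red (318,45), weight (318,115), bottle (320,182) and blue (320,245). Each is within about 3 mm of its place's centre, and the arm is clear of everything.

```bash
python3 -c "
from station import ctrl
print(ctrl.hand_in())"
```

```text
the job is handed in; nothing more can be done
None
```

The job is done and handed in at about 30 s: all four lots stand upright in the green rack in reverse order (from its yellow end: red reel, weight, bottle, blue reel), each within about 3 mm of its place's centre by the last wrist-camera check; `hand_in` gave no verdict.

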